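# Gate the bottle, then hold the measuring tube over it to drain

## Robot

A 6-joint arm with a two-finger parallel gripper is mounted at the origin on the work surface. World frame = base frame: x ahead of the robot, y to its left, z up, the work surface at z = 0. Lengths are in m, angles in rad, forces in N, time in s.
With the tool pointing down it reaches from about 0.375 to 0.975 m from the base axis. Payload 3.8 kg.
Tool frame: the origin (TCP) lies midway between the tips of the shut fingers; the grasp point (between the pads) lies 19 mm behind it; z points along the fingers, y is the line along which they close (so a half turn about z gives the same grasp; the last joint's range is limited). The gripper opens to 88 mm and grips with 3 to 60 N. Pads are 18 mm wide; open, the fingers measure 123 mm over their backs; the gripper's body (75 mm by 187 mm) begins 45 mm behind the grasp point.
Start: joints at [-1.156, 0.264, 1.604, -0, 1.274, -0.037], TCP at [0.295, -0.607, 0.239] pointing down, gripper open.
Joint ranges: [-2.63, 2.63], [-0.94, 2.18], [0.31, 2.57], [-1.31, 4.45], [0, 2.66], [-2.55, 2.55]. Speed limits (rad/s): [2.57, 2.57, 3.14, 3.14, 3.14, 3.14].

## Interface

Orientations are given as [roll, pitch, yaw] about the fixed x, y, z axes, in that order (R = Rz(yaw) Ry(pitch) Rx(roll)).
In Python, from bench import r, viewer gives the robot as it stands.
- The arm moves only by the shell command python3 -m pendant 'ROWS' [FORCE]. ROWS is JSON, a list that holds one entry, the list of rows, each a list of 7 numbers: the shift along the tool's x, y, z in cm, then the turn, a rotation vector about the tool's x, y, z in degrees, then the gripper command: -1 is fully open, 1 is shut, values between are in proportion. In form: [[[x, y, z, wx, wy, wz, grip], ...]]. A call has 1 to 12 rows; each row shifts and turns the commanded pose from where the row before left it, along the tool's axes as they then stand; what a row does not reach is not made up. A row lasts 1/8 s, in which the tool goes at most 62.5 mm and 10.7 degrees, less where a joint would pass 70% of its speed; a pose out of reach is approached as far as the arm can. A call with a gripper value outside its range is refused whole. The fingers move at their own pace and stop on an object; FORCE is the grip in N (left out, the last holds). Time passes only in rows, so rows that do not move let the fingers close. It gives the time, the measured TCP pose, the force, the opening and the grip force at its end, in the units of the state.
- r.read_state(): the state, without advancing time (a new reading comes with each control period).
- viewer.camera(name): name is "scene" or "side" or "wrist"; returns the picture (400x640x3 uint8, red, green, blue); there is no depth.
- viewer.camera_params(name): a dict with "fov_y" (degrees; the focal length in pixels is half the picture's height over the tangent of half this angle, whatever the lens; pixels are square), "cx", "cy" (the principal point, pixels), "rvec" (rotation vector, rad) and "tvec" (3), from world to camera coordinates, as OpenCV has them; the wrist camera has in their place "mount" (4x4, takes a point from camera to tool coordinates, whose origin is the TCP and whose axes are the flange's). Camera axes: x right, y down, z forward; pixel columns grow to the right and rows downward; lengths in m; the calibration is good to about 2 mm. A picture is of the moment at which its call begins: read the wrist's pose just before it. camera_params takes no time and is no camera call.
- r.sign_off(): hands the job in; it is judged then, once.
The state is a dict: "t": time; "q": joint angles; "dq": joint speeds; "effort": joint torques, N m; "tool_pos": TCP position; "orientation": TCP orientation; "ft_force": force on the tool from outside, world axes, zero at the start; "wrist_torque": the same for the moment, N m; "grip_width": finger opening in m; "finger_force": force on a finger pad.
Only numpy, scipy, OpenCV 4.12 (cv2) and the standard library are available. Lean on these libraries where they do the work, as an engineer would, in place of code of your own. Each camera call takes 0.05 s, during which the arm holds its last target. There are 200 camera calls.

## Task

Swing the steel gate of the bottle stand shut until its bar rests in the catch, so that the amber bottle cannot leave its stand. Then draw the open measuring tube (the long one with the flared mouth) out of the angled rack and hold it for draining: mouth just above the middle of the bottle's mouth, mouth end tipped about 20 degrees below level, touching neither bottle nor stand. Finish while still holding it there; leave the other two pieces in the rack and the bottle seated.

Things in the scene. Friction and masses are not known exactly. Their poses are not given: they have to be found in the camera images.
- tube: Open steel tube, 26 mm in diameter, 170 mm long, mouth flared to 31 mm over the last 10 mm; about 0.13 kg, centre of mass 70 mm from the foot. Origin: centre of its closed foot; z runs along it, foot to mouth. At the start 75 mm of it sits in one of the rack's three sockets, its z axis 30 degrees above level towards the rack's +x; grip it across the free part, e.g. 115 mm from the foot.
- tube_mouth (a point): Centre of the tube's open mouth, 170 mm from the foot along the tube's z axis; same axes as the tube.
- rack: Fixed timber rack, base 130 (x) by 215 mm (y): a block 50 mm thick with three round sockets, 29 mm wide and 75 mm deep, 75 mm apart along y, leaning 30 degrees above level towards the rack's +x (away from the robot). Origin: underside of its base, on the table; socket mouth centres at x +24, y -75, 0, +75, z 77 mm.
- stoppered: Shorter steel tube, 26 mm in diameter, closed by a ball-shaped cork stopper 32 mm wide, 138 mm long in all, in another socket of the rack. Origin: centre of its foot, z axis along it. Stays where it is.
- scraper: Wooden handle 26 mm in diameter with a flat steel blade at its top, 135 mm long in all, in another socket of the rack. Origin: centre of its foot, z axis along it. Stays where it is.
- stand: Fixed aluminium bottle stand, base 130 (x) by 150 (y) by 10 mm; the bottle stands in a ring 14 mm high at its centre. Origin: centre of its underside, on the table. On its -x side (towards the robot) are the gate's hinge post at x -45, y +55 mm and the catch at x -28, y -50 mm, a post 90 mm high with two prongs pointing to -x.
- gate (a joint): Gate angle, rad: 0 = shut (rigid stop), the bar along the stand's -y from the hinge, in front of the bottle, its end between the catch's prongs; grows to 1.9 as the bar swings level out to the stand's -x. Slight friction (0.03 N m): it stays where it is left. Bar 112 mm long, 8 thick, 14 high, its middle 71 mm above the table.
- gate_hinge (a point): On the gate's hinge axis, at the bar's mid height (71 mm above the table); axes as the stand's.
- gate_pin (a point): Top of the upright finger pin on the gate's bar, 10 mm in diameter, 72 mm from the hinge axis, its top 115 mm above the table; it can be pushed from either side. Its -y axis points from the hinge along the bar.
- bottle: Wide-mouthed amber bottle, 60 mm in diameter and 100 mm high, loose in the ring of the stand, its shoulder begins 68 mm up and its neck is 48 mm wide. Origin: centre of its underside, 10 mm above the table; z up.
- bottle_mouth (a point): Centre of the bottle's open mouth (40 mm wide), 100 mm above the bottle's underside, so 110 mm above the table.
There are look-alikes about, which are no part of the job. What is shaped like the tube but green is not meant. There is more than one size of the stand; the job needs the smaller.

How it is judged:
On the way, in this order (a step that is already met when the one before it is completed fails the run):
1. the gate is shut, its bar in the catch (value of joint gate below 0.06 rad and height (world z) of tube below 0.06 m), for 0.2 s.
2. the tube is drawn out of the rack and raised (value of joint gate below 0.06 rad and height (world z) of tube above 0.11 m and contact force between tube and rack below 0.1 N and contact force between tube and the fingers above 1 N), for 0.1 s.
At the end, for the whole second after the job is handed in: Gate shut (0.06 rad); tube held still, touching neither bottle, stand nor rack, mouth centre within 16 mm sideways of the bottle mouth and 12 to 70 mm above it, mouth end 8 to 40 degrees below level; bottle upright in its ring, other two pieces moved under 20 mm (value of joint gate below 0.06 rad and horizontal distance between tube_mouth and bottle_mouth below 0.016 m and z of tube_mouth in the frame of bottle_mouth between 0.012 and 0.07 m and angle between tube's own z axis and vertical between 1.71042 and 2.26893 rad and contact force between tube and the fingers above 1 N and contact force between tube and bottle below 0.2 N and contact force between tube and stand below 0.2 N and contact force between tube and rack below 0.2 N and linear speed of tube below 0.03 m/s and horizontal distance between bottle and stand below 0.008 m and angle between bottle's own z axis and vertical below 0.1 rad and distance of each of stoppered, scraper from where it was at the start of the episode below 0.02 m); the arm keeps its last pose, push and grip.
It fails at once if the bottle is tipped or lifted from its ring (angle between bottle's own z axis and vertical above 0.3 rad or distance of bottle from where it was at the start of the episode above 0.02 m).
It fails at once if one of the other two pieces is drawn from the rack (distance of any of stoppered, scraper from where it was at the start of the episode above 0.03 m).
It also fails if it takes over 59 s, if anything falls off the work surface, if the arm or the gripper's body presses on something with over 40 N, if the wrist force passes 120 N, or if a joint passes its speed limit or range.

## Working session

There is one attempt and no reset: what is moved stays moved. The work goes in short steps, Python scripts to look and compute and a shell command to move; the robot and the scene stay as the last step left them, time stands still between calls to the robot, and variables do not carry over. Pictures are saved under pics/ and viewed, at most 10 in all, crops included, and the job is handed in when it is done.

```bash
mkdir -p pics; ls
python3 - <<'E'
from bench import r, viewer
import cv2
for n in("scene","side"):
    im=viewer.camera(n); cv2.imwrite(f"pics/{n}0.png",im[:,:,::-1]); print(n,viewer.camera_params(n))
print(viewer.camera_params("wrist")); print(r.read_state())
E
```

```text
pics
scene {'fov_y': 50.325275050907976, 'cx': 316.36588240347146, 'cy': 198.26479928684043, 'rvec': array([ 0.85365319,  2.46694457, -1.16994483]), 'tvec': array([ 0.28908376, -0.11644363,  1.13178816])}
side {'fov_y': 44.08369150748537, 'cx': 325.30691123122347, 'cy': 195.26746938992153, 'rvec': array([ 0.67818052, -2.51494946,  1.29069283]), 'tvec': array([0.39390567, 0.20375927, 1.07641499])}
{'fov_y': 65.01369622384004, 'cx': 322.6974802335716, 'cy': 199.43280966771775, 'mount': array([[ 9.62280143e-05, -9.56029022e-01, -2.93272059e-01,
         7.56463392e-02],
       [ 9.99999993e-01,  7.24656479e-05,  9.18899374e-05,
         5.24355430e-04],
       [-6.65972972e-05, -2.93272066e-01,  9.56029022e-01,
        -1.45416665e-01],
       [ 0.00000000e+00,  0.00000000e+00,  0.00000000e+00,
         1.00000000e+00]])}
{'t': 0.1, 'q': array([-1.15589758e+00,  2.64663440e-01,  1.60523304e+00, -6.93528080e-06,
        1.27369570e+00, -3.69291645e-02]), 'dq': array([ 5.45018994e-06, -2.83045005e-03, -3.51191573e-03, -6.17357674e-05,
        1.62588889e-04,  3.94678510e-05]), 'effort': array([-7.58102965e-05, -5.03618789e+01, -3.58072543e+01,  7.30441441e-02,
        2.33011425e-02, -5.10705001e-05]), 'tool_pos': array([ 0.29443267, -0.60668836,  0.23752457]), 'orientation': array([-3.13959425e+00, -6.72010928e-05,  4.51829877e-01]), 'ft_force': array([-0.35533083, -0.19467858,  0.67565548]), 'wrist_torque': array([-0.00394881, -0.06761361,  0.03150263]), 'finger_force': 0.0, 'grip_width': 0.08804879977206759}
```

View pics/scene0.png

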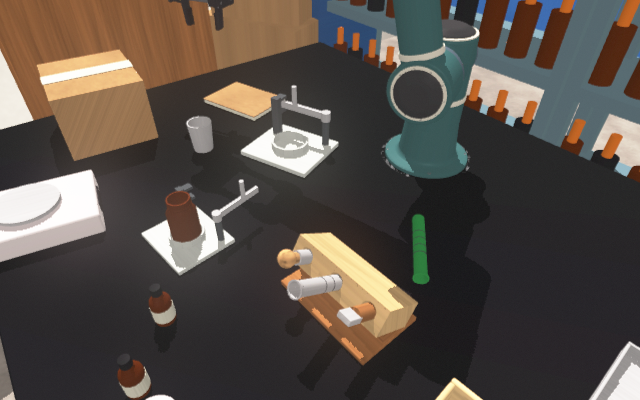

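View pics/side0.png

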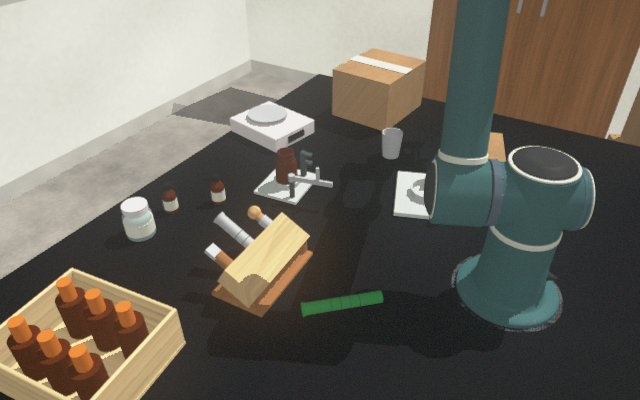

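In the scene picture, the tube candidates are the steel flared one in the middle socket (mouth at 296,290) and the green one lying at (420,250), which is excluded. The stand candidates are the one holding the amber bottle (188,238) and an empty, larger one (290,148). I'll confirm with one enlarged composite.

Run:
```python
import cv2,numpy as np
a=cv2.imread("pics/scene0.png");b=cv2.imread("pics/side0.png")
def c(i,x,y): return cv2.resize(i[y:y+100,x:x+133],(400,300),interpolation=cv2.INTER_CUBIC)
o=np.vstack([np.hstack([c(a,135,175),c(b,225,125)]),np.hstack([cv2.resize(a[225:365,270:457],(400,300)),cv2.resize(b[195:315,190:350],(400,300))])])
cv2.imwrite("pics/crop1.png",o)
```

```text
(no output)
```

View pics/crop1.png

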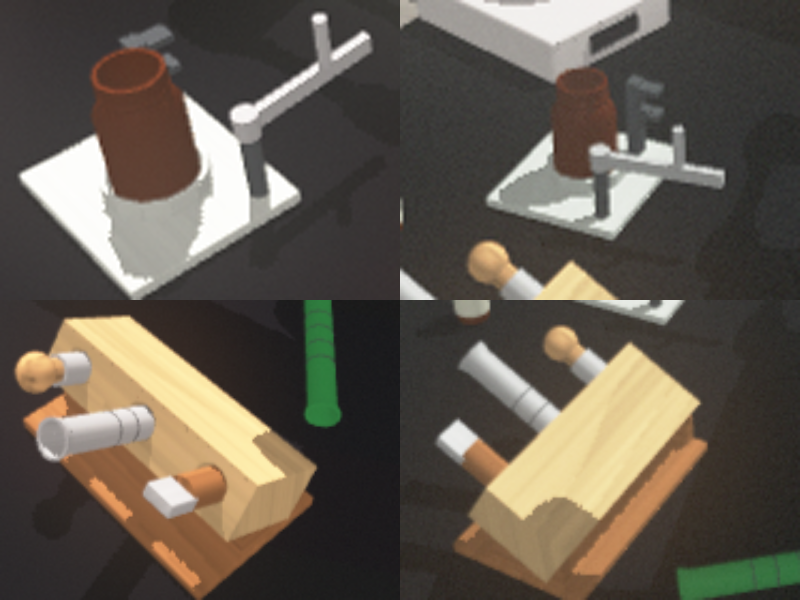

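The crop confirms the amber bottle's stand, with its gate open, and the steel tube with the flared mouth in the middle socket. Next I'll fit poses.

```bash
cat > h.py <<'E'
import numpy as np,cv2
from scipy.spatial.transform import Rotation as R
from scipy.optimize import least_squares
from bench import r,viewer
def K(p,h=400):
    f=h/2/np.tan(np.radians(p["fov_y"]/2)); return np.array([[f,0,p["cx"]],[0,f,p["cy"]],[0,0,1]])
def ext(n):
    p=viewer.camera_params(n)
    if n!="wrist": return K(p),cv2.Rodrigues(p["rvec"])[0],np.ravel(p["tvec"])
    s=r.read_state();T=np.eye(4);T[:3,:3]=R.from_euler("xyz",s["orientation"]).as_matrix();T[:3,3]=s["tool_pos"]
    W=np.linalg.inv(T@p["mount"]);return K(p),W[:3,:3],W[:3,3]
def proj(c,P):
    k,Rm,t=c;q=(np.atleast_2d(P)@Rm.T+t)@k.T;return q[:,:2]/q[:,2:]
def onz(c,uv,z):
    k,Rm,t=c;d=Rm.T@np.linalg.inv(k)@[uv[0],uv[1],1];o=-Rm.T@t;return o+d*(z-o[2])/d[2]
def fit(obs,x0):  # obs: (cam,local pt,uv); pose x,y,yaw
    def f(x):
        M=R.from_euler("z",x[2]).as_matrix()
        return np.concatenate([proj(c,M@np.array(p)+[x[0],x[1],0])[0]-uv for c,p,uv in obs])
    s=least_squares(f,x0,loss="soft_l1");return s.x,np.round(f(s.x).reshape(-1,2),1)
E
python3 - <<'E'
from h import *
S,D=ext("scene"),ext("side")
a=lambda u,v:(135+u/3.008,175+v/3.0)
b=lambda u,v:(225+(u-400)/3.008,125+v/3.0)
c=lambda u,v:(270+u/2.139,225+(v-300)/2.143)
d=lambda u,v:(190+(u-400)/2.5,195+(v-300)/2.5)
for n,C,uv,z in[("mouthS",S,a(129,70),.11),("mouthD",D,b(582,83),.11),("pinS",S,a(320,17),.115),("pinD",D,b(679,128),.115),("hS",S,a(245,115),.08),("hD",D,b(600,152),.08),
 ("SL",S,a(20,177),.01),("SF",S,a(137,290),.01),("SR",S,a(300,190),.01),("DL",D,b(488,200),.01),("DB",D,b(612,232),.01),("DR",D,b(683,148),.01),
 ("tubeS",S,c(53,440),.1245),("tubeD",D,d(472,352),.1245),("sockS",S,c(148,422),.077),("ballS",S,c(38,372),.1005),("ballD",D,d(560,342),.1005),("scrS",S,c(170,497),.107),("scrD",D,d(457,440),.107)]:
    print(n,np.round(onz(C,uv,z),4))
E
```

```text
mouthS [ 0.6327 -0.092   0.11  ]
mouthD [ 0.6292 -0.0861  0.11  ]
pinS [ 0.5113 -0.0597  0.115 ]
pinD [ 0.512  -0.0589  0.115 ]
hS [ 0.5826 -0.0407  0.08  ]
hD [ 0.5797 -0.0379  0.08  ]
SL [ 0.7057 -0.1564  0.01  ]
SF [ 0.6855 -0.0108  0.01  ]
SR [ 0.5603 -0.0258  0.01  ]
DL [ 0.6844 -0.0072  0.01  ]
DB [ 0.5603 -0.023   0.01  ]
DR [ 0.5753 -0.1714  0.01  ]
tubeS [0.5924 0.2345 0.1245]
tubeD [0.591  0.2313 0.1245]
sockS [0.5039 0.234  0.077 ]
ballS [0.5523 0.1579 0.1005]
ballD [0.5536 0.1568 0.1005]
scrS [0.5509 0.3101 0.107 ]
scrD [0.5417 0.3122 0.107 ]
```

Stand fit: centre about (0.632, -0.0905), yaw about 0.115 rad. The gate is at about 1.43 rad with its pin at (0.5115, -0.059). I'll go behind the pin with the fingers shut.

```bash
python3 -m pendant '[[[3.67,-3.59,0,0,0,0,1],[3.67,-3.59,0,0,0,0,1],[3.67,-3.59,0,0,0,0,1],[3.67,-3.59,0,0,0,0,1],[3.67,-3.59,0,0,0,0,1],[3.67,-3.59,0,0,0,0,1],[3.67,-3.59,0,0,0,0,1],[3.67,-3.59,0,0,0,0,1],[3.67,-3.59,0,0,0,0,1],[3.67,-3.59,0,0,0,0,1],[3.67,-3.59,0,0,0,0,1],[3.67,-3.59,0,0,0,0,1]]]' 20
python3 -m pendant '[[[0,0,0,0,0,-9.9,1],[0,0,0,0,0,-9.9,1],[0,0,0,0,0,-9.9,1],[0,0,0,0,0,-9.9,1],[0,0,0,0,0,-9.9,1],[0,0,0,0,0,-9.9,1],[0,0,0,0,0,-9.9,1],[0,0,0,0,0,-9.9,1],[0,0,0,0,0,0,1],[0,0,0,0,0,0,1]]]'
python3 - <<'E'
from h import *
C=ext("wrist");cv2.imwrite("pics/w1.png",viewer.camera("wrist")[:,:,::-1]);print(r.read_state()["q"])
for p in [(.5115,-.0593,.115),(.581,-.041,.078),(.632,-.0905,.11)]:print(proj(C,p))
E
```

```text
t: 1.6
tool_pos: [0.5028, -0.0257, 0.2384]
orientation: [-3.142, 0.0, 0.452]
ft_force: [-0.2, -1.0, 0.5]
grip_width: 0.0004
finger_force: 0.0
t: 2.85
tool_pos: [0.5026, -0.0274, 0.2384]
orientation: [-3.141, -0.0, 1.831]
ft_force: [-0.0, -0.7, -0.5]
grip_width: 0.0002
finger_force: 0.0
[-1.03950413e-01 -6.35992688e-02  1.96284367e+00  2.59517701e-05
  1.24268883e+00 -3.64974489e-01]
[[323.26030064 226.37670741]]
[[392.8048123  213.16353778]]
[[432.46713639 281.92949263]]
```

View pics/w1.png

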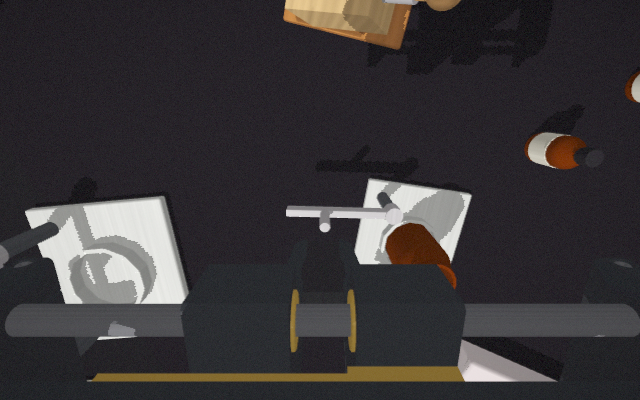

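The pin top appears at (324,228) and the hinge at (395,215), both within 2 px of prediction. I'll descend and sweep.

```bash
python3 -m pendant '[[[0,0,3.7,0,0,0,1],[0,0,3.7,0,0,0,1],[0,0,3.7,0,0,0,1],[0,0,3.7,0,0,0,1],[0,0,0,0,0,0,1],[-0.9,0,0,0,0,0,1],[-0.9,0,0,0,0,0,1],[-0.63,-0.09,0,0,0,-5,1],[-0.63,-0.09,0,0,0,-5,1],[-0.63,-0.09,0,0,0,-5,1],[-0.63,-0.09,0,0,0,-5,1]]]'
python3 -m pendant '[[[-0.63,-0.09,0,0,0,-5,1],[-0.63,-0.09,0,0,0,-5,1],[-0.63,-0.09,0,0,0,-5,1],[-0.63,-0.09,0,0,0,-5,1],[-0.63,-0.09,0,0,0,-5,1],[-0.63,-0.09,0,0,0,-5,1],[-0.63,-0.09,0,0,0,-5,1],[-0.63,-0.09,0,0,0,-5,1],[-0.63,-0.09,0,0,0,-5,1],[0,0,0,0,0,0,1]]]'
python3 - <<'E'
from h import *
cv2.imwrite("pics/s1.png",cv2.resize(viewer.camera("scene")[150:280,120:320,::-1],(600,390)))
E
```

```text
t: 4.28
tool_pos: [0.5151, -0.0704, 0.0925]
orientation: [3.14, 0.002, 2.185]
ft_force: [-0.8, 0.3, 0.2]
grip_width: 0.0008
finger_force: 0.3
t: 5.52
tool_pos: [0.5561, -0.1085, 0.0924]
orientation: [-3.141, 0.003, 2.967]
ft_force: [-0.1, 0.8, 0.1]
grip_width: 0.0006
finger_force: 0.0
```

View pics/s1.png

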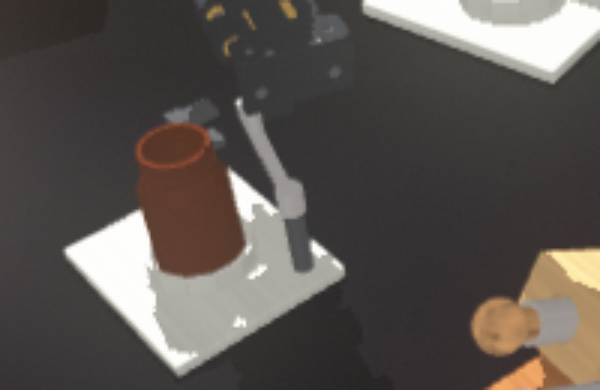

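The fingers are driving the gate, and the bar is about 0.3 rad from shut. I'll continue to the stop gently.

```bash
python3 -m pendant '[[[-0.63,-0.09,0,0,0,-5,1],[-0.63,-0.09,0,0,0,-5,1],[-0.4,-0.06,0,0,0,-3,1],[0,0,0,0,0,0,1]]]'
python3 -m pendant '[[[-0.25,0,0,0,0,-2,1],[0,0,0,0,0,0,1]]]'
python3 -m pendant '[[[-0.15,0,0,0,0,-1,1],[0,0,0,0,0,0,1]]]'
```

```text
t: 6.08
tool_pos: [0.5713, -0.1117, 0.0913]
orientation: [-3.141, 0.001, -3.09]
ft_force: [-0.1, 0.4, -0.2]
grip_width: 0.0002
finger_force: 0.0
t: 6.32
tool_pos: [0.5736, -0.1114, 0.0909]
orientation: [-3.141, 0.0, -3.053]
ft_force: [0.0, -0.5, 0.3]
grip_width: 0.0001
finger_force: 0.2
t: 6.58
tool_pos: [0.5751, -0.1114, 0.0909]
orientation: [-3.141, 0.0, -3.035]
ft_force: [-0.4, -1.4, 1.2]
grip_width: 0.0004
finger_force: 0.6
```

```bash
python3 -m pendant '[[[-0.2,0,0,0,0,0,1],[0,0,0,0,0,0,1]]]'
python3 -m pendant '[[[-0.2,0,0,0,0,0,1],[0,0,0,0,0,0,1]]]'
```

```text
t: 6.82
tool_pos: [0.5763, -0.1112, 0.0907]
orientation: [-3.141, -0.001, -3.035]
ft_force: [-2.7, -2.4, 3.2]
grip_width: 0.0004
finger_force: 2.2
t: 7.08
tool_pos: [0.5766, -0.1112, 0.0906]
orientation: [3.141, -0.005, -3.035]
ft_force: [-9.0, -5.0, 7.1]
grip_width: 0.0006
finger_force: 5.1
```

The gate is on its stop (9 N reaction). I'll retreat, cross to the rack and take the pre-grasp tilt.

```bash
python3 -m pendant '[[[1.5,0,0,0,0,0,1],[1.5,0,0,0,0,0,1],[0,0,-4.5,0,0,0,1],[0,0,-4.5,0,0,0,1],[0,0,-4.5,0,0,0,0.5],[0,0,0,0,0,0,-0.14]]]'
python3 -m pendant '[[[0.2,4.4,0.4,0,0,0,-0.14],[0.2,4.4,0.4,0,0,0,-0.14],[0.2,4.4,0.4,0,0,0,-0.14],[0.2,4.4,0.4,0,0,0,-0.14],[0.2,4.4,0.4,0,0,0,-0.14],[0.2,4.4,0.4,0,0,0,-0.14],[0.2,4.4,0.4,0,0,0,-0.14],[0.2,4.4,0.4,0,0,0,-0.14],[0,0,0,0,0,4.5,-0.14],[0,0,0,0,-10,0,-0.14],[0,0,0,0,-10,0,-0.14],[0,0,0,0,-10,0,-0.14]]]'
python3 -m pendant '[[[0,0,0,0,0,0,-0.14]]]'
python3 - <<'E'
from h import *
C=ext("wrist");w=viewer.camera("wrist")[:,:,::-1];s=viewer.camera("scene")[:,:,::-1]
cv2.imwrite("pics/w2.png",np.vstack([w,cv2.resize(s[170:280,130:330],(364,200)).copy() @ np.eye(3) if 0 else np.hstack([cv2.resize(s[170:280,130:330],(364,200)),np.zeros((200,276,3),np.uint8)])]))
for p in [(.5917,.233,.1245),(.504,.234,.077),(.553,.1574,.1005)]:print(proj(C,p))
E
```

```text
t: 7.82
tool_pos: [0.5514, -0.1144, 0.2306]
orientation: [-3.139, 0.009, -3.035]
ft_force: [0.1, -0.7, -0.1]
grip_width: 0.0182
finger_force: 0.0
t: 9.32
tool_pos: [0.4947, 0.2342, 0.1925]
orientation: [3.14, 0.527, -3.114]
ft_force: [0.3, -1.4, -0.4]
grip_width: 0.0502
finger_force: 0.0
t: 9.45
tool_pos: [0.4901, 0.2324, 0.188]
orientation: [-3.136, 0.515, -3.108]
ft_force: [-0.8, 0.7, 0.4]
grip_width: 0.0497
finger_force: 0.0
[[320.84512518 260.06271906]]
[[325.58254372 147.6142861 ]]
[[233.03939393 208.82122007]]
```

View pics/w2.png

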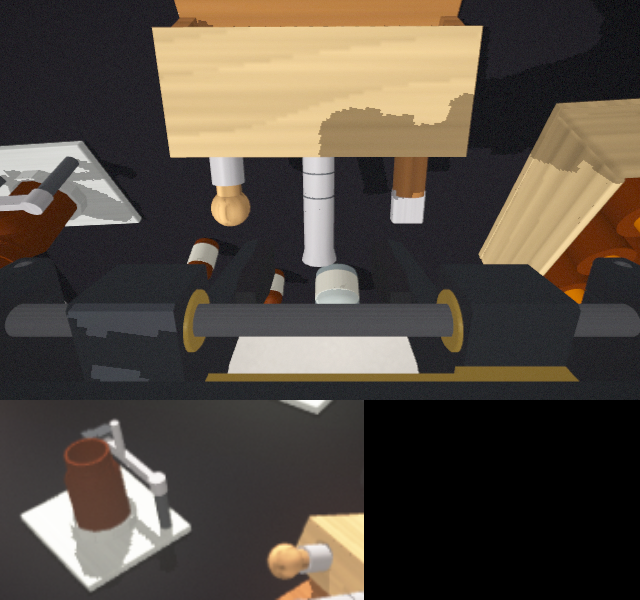

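The gate bar now sits in the catch. The tube is centred at column ≈319, about 2 mm to tool -y, and is aligned with the tool. I'll advance and grip.

```bash
python3 -m pendant '[[[-0.2,-0.2,2.5,0,0,0,-0.14],[0,0,2.5,0,0,0,-0.14],[0,0,2.5,0,0,0,-0.14],[0,0,2.5,0,0,0,-0.14],[0,0,2.2,0,0,0,-0.14],[0,0,0,0,0,0,-0.14]]]' 40
python3 -m pendant '[[[0,0,0,0,0,0,1],[0,0,0,0,0,0,1],[0,0,0,0,0,0,1],[0,0,0,0,0,0,1],[0,0,0,0,0,0,1]]]' 40
```

```text
t: 10.3
tool_pos: [0.5606, 0.2336, 0.0882]
orientation: [-3.141, 0.521, -3.116]
ft_force: [-1.1, -0.3, 0.6]
grip_width: 0.0503
finger_force: 0.0
t: 10.92
tool_pos: [0.5594, 0.2338, 0.0905]
orientation: [-3.141, 0.526, -3.113]
ft_force: [1.6, -5.0, 2.0]
grip_width: 0.0249
finger_force: 39.9
```

```bash
python3 -m pendant '[[[-0.5,0,0,0,0,0,1],[-0.8,0,0,0,0,0,1],[-0.8,0,0,0,0,0,1],[0,0,0,0,0,0,1]]]'
python3 -m pendant '[[[-1.2,0,0,0,0,0,1],[-1.2,0,0,0,0,0,1],[-1.2,0,0,0,0,0,1],[-1.2,0,0,0,0,0,1],[-1.2,0,0,0,0,0,1],[-1.2,0,0,0,0,0,1],[0,0,0,0,0,0,1]]]'
```

```text
t: 11.42
tool_pos: [0.5781, 0.235, 0.1006]
orientation: [3.141, 0.525, -3.114]
ft_force: [0.7, -2.4, 0.8]
grip_width: 0.0253
finger_force: 39.8
t: 12.3
tool_pos: [0.6406, 0.2366, 0.1368]
orientation: [3.141, 0.526, -3.115]
ft_force: [0.1, -0.1, -1.4]
grip_width: 0.0249
finger_force: 39.7
```

The tube is free, with the sideways force near zero. I'll raise it, tip it over and carry it above the bottle.

```bash
python3 -m pendant '[[[-2,0,-3.5,0,0,0,1],[-2,0,-3.5,0,0,0,1],[-2,0,-3.5,0,0,0,1],[0,0,0,0,0,0,1],[0,0,0,0,10,0,1],[0,0,0,0,10,0,1],[0,0,0,0,10,0,1],[0,0,0,0,10,0,1],[0,0,0,0,10,0,1],[0,0,0,0,0,0,1]]]'
python3 -m pendant '[[[0.47,-4.1,0.7,0,0,0,1],[0.47,-4.1,0.7,0,0,0,1],[0.47,-4.1,0.7,0,0,0,1],[0.47,-4.1,0.7,0,0,0,1],[0.47,-4.1,0.7,0,0,0,1],[0.47,-4.1,0.7,0,0,0,1],[0.47,-4.1,0.7,0,0,0,1],[0.47,-4.1,0.7,0,0,0,1],[0,0,0,0,0,0,1],[0,0,0,0,0,0,1]]]'
python3 - <<'E'
from h import *
s=viewer.camera("scene")[:,:,::-1];d=viewer.camera("side")[:,:,::-1]
cv2.imwrite("pics/f1.png",np.hstack([cv2.resize(s[120:280,130:263],(400,480)),cv2.resize(d[70:230,240:373],(400,480))]))
t=r.read_state();T=R.from_euler("xyz",t["orientation"]).as_matrix();print(t["tool_pos"],t["orientation"])
m=t["tool_pos"]+T@[-.045,0,-.013]; print(m)
for C in(ext("scene"),ext("side")):print(proj(C,m))
E
```

```text
t: 13.55
tool_pos: [0.639, 0.2353, 0.2484]
orientation: [-3.138, -0.358, -3.117]
ft_force: [-0.3, -0.4, -1.1]
grip_width: 0.0252
finger_force: 39.7
t: 14.8
tool_pos: [0.5924, -0.0923, 0.2171]
orientation: [-3.141, -0.347, -3.114]
ft_force: [0.3, -0.1, -1.2]
grip_width: 0.0252
finger_force: 39.7
[ 0.59298212 -0.09177485  0.21718837] [-3.14148227 -0.34739804 -3.11260708]
[ 0.63970011 -0.09041889  0.21409141]
[[162.27284386 154.31587052]]
[[281.28242972 116.08176315]]
```

View pics/f1.png

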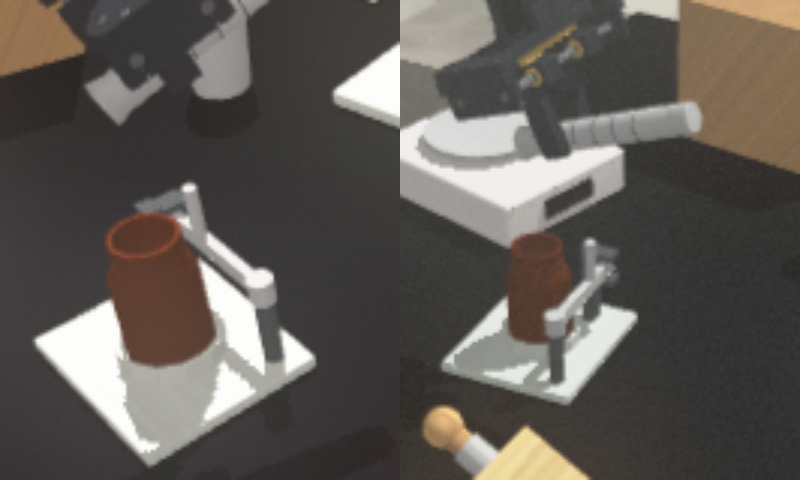

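The gate is still in the catch and the bottle is seated. The mouth is visible at crop (104,102) and (521,139), and the model predicts (97,103) and (524,138). I'll triangulate and compute the final shift.

Run:
```python
from h import *
Cs=(ext("scene"),ext("side"));uv=[(130+104/3,120+102/3),(240+121/3,70+139/3)]
P=[c[0]@np.c_[c[1],c[2]] for c in Cs]
X=cv2.triangulatePoints(P[0],P[1],np.array(uv[0]),np.array(uv[1])).ravel();X=X[:3]/X[3];print(X)
uvb=[(130+145/3,120+237/3),(240+138/3,70+247/3)]
B=cv2.triangulatePoints(P[0],P[1],np.array(uvb[0]),np.array(uvb[1])).ravel();B=B[:3]/B[3];print(B)
t=r.read_state();T=R.from_euler("xyz",t["orientation"]).as_matrix()
print(T.T@(np.array([.6315,-.090,.150])-X)*100)
```

```text
[ 0.63749183 -0.08323322  0.2172598 ]
[ 0.63202806 -0.09266951  0.10713242]
[-1.70828428 -0.65830714  6.53483847]
```

```bash
python3 -m pendant '[[[-0.4,-0.11,1.6,0,0,0,1],[-0.4,-0.11,1.6,0,0,0,1],[-0.4,-0.11,1.6,0,0,0,1],[-0.4,-0.11,1.6,0,0,0,1],[0,0,0,0,0,0,1],[0,0,0,0,0,0,1],[0,0,0,0,0,0,1],[0,0,0,0,0,0,1]]]'
python3 - <<'E'
from h import *
s=viewer.camera("scene")[:,:,::-1];d=viewer.camera("side")[:,:,::-1]
cv2.imwrite("pics/f2.png",np.hstack([cv2.resize(s[140:250,130:230],(400,440),interpolation=cv2.INTER_CUBIC),cv2.resize(d[90:200,250:350],(400,440),interpolation=cv2.INTER_CUBIC)]))
t=r.read_state();T=R.from_euler("xyz",t["orientation"]).as_matrix();print(t["tool_pos"],t["orientation"])
m=t["tool_pos"]+T@[-.045,0,-.013]; print(m)
for C,o in((ext("scene"),(130,140)),(ext("side"),(250,90))):print((proj(C,m)-o)*4,(proj(C,(.6315,-.09,.11))-o)*4,(proj(C,(.6315,-.09,m[2]))-o)*4)
E
```

```text
t: 15.9
tool_pos: [0.587, -0.0977, 0.1519]
orientation: [-3.141, -0.348, -3.114]
ft_force: [-0.7, -0.2, -1.0]
grip_width: 0.0252
finger_force: 39.7
[ 0.58671074 -0.09766847  0.15161969] [-3.14139195 -0.34815836 -3.11391673]
[ 0.63342806 -0.09637259  0.1484872 ]
[[169.20290713 165.3308718 ]] [[195.75005421 234.4377521 ]] [[178.79658055 170.28139815]]
[[142.80716906 192.30263248]] [[142.40340762 247.23746297]] [[139.86602806 197.08677335]]
```

View pics/f2.png

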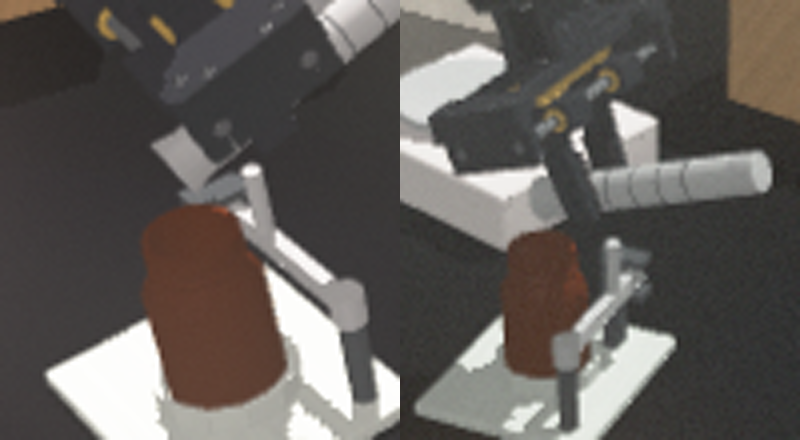

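The mouth sits about 4 mm to -y of the bottle axis and about 38 mm above it, clear of the bottle, pin and stand. I'll make one small correction and hand in.

```bash
python3 -m pendant '[[[0,0.4,0,0,0,0,1],[0,0,0,0,0,0,1],[0,0,0,0,0,0,1],[0,0,0,0,0,0,1],[0,0,0,0,0,0,1]]]'
python3 -c "
from bench import r
print(r.sign_off())"
```

```text
t: 16.62
tool_pos: [0.5863, -0.0937, 0.1511]
orientation: [-3.142, -0.349, -3.114]
ft_force: [0.5, -0.1, -1.8]
grip_width: 0.0251
finger_force: 39.7
the job is handed in; nothing more can be done
None
```

The job is handed in at about 16.6 s, with no verdict returned: the gate is shut in the catch and the gripper is still holding the tube, its mouth an estimated 38 mm above the middle of the bottle's mouth and tipped about 20° below level.

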